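# Post the tall square seal blank through the keeping box's sprung flap

## Task

Put the tall square seal blank (not the round one, nor the short one) away in the clear-walled keeping box: holding it by its top, push its foot down through the sprung flap in the box's deck, pause a moment while the blank holds the flap open, then let go so that it slips inside and the flap springs shut above it. Do not drop it onto the flap.

Things in the scene. Friction and masses are not known exactly. Their poses are not given: they have to be found in the camera images.
- square_blank: Mid-brown wood, upright on the bench: square shaft 28 x 28 mm, flat-sided to 66 mm up, domed top at 80 mm; about 66 g. Origin: centre of its foot; z up, x and y square to its sides. Pads at 45 to 64 mm up leave 45 mm free below the fingertips. Near it, of the same wood: a round one as tall (29 mm across) and a short square one (48 mm tall); which stands where varies.
- keep_box: Fixed box, 160 x 160 mm, 157 mm tall: clear walls 5 mm thick, light wood posts, felt floor 8 mm up, plywood deck 6 mm thick with its top at 157 mm. Origin: centre of its underside, z up. In the middle of the deck an opening, 60 mm along box x by 62 mm along box y, closed by the flap. The blank fits inside under the shut flap, standing or lying.
- slot (a point): Centre of the opening, level with the deck's top face, 157 mm above the box's origin; same axes as the box. The blank goes in here upright, its sides square with the opening; 10 mm off-centre or 10 degrees of turn still goes in.
- flap (a joint): The flap: steel-coloured plate 58 mm (box x) by 58 mm (box y), 3 mm thick, flush with the deck, hinged along the opening's +x edge (box x = 30 mm). It swings down into the box: 0 rad shut, 1.5 rad hanging down inside. A weak spring shuts it; under 0.3 N opens it, and a released blank slides past it by its own weight.
Things that resemble listed ones, but are neither listed nor needed, are in the scene too. Leave any yellow look-alike of the keep_box alone. What is shaped like the square_blank but blue is not meant.

How it is judged:
On the way:
1. the blank, held with its foot at least 20 mm below the deck's top, keeps the flap open (over 0.5 rad) for 0.2 s (z of square_blank in the frame of slot between -0.1 and -0.02 m and horizontal distance between square_blank and slot below 0.03 m and value of joint flap above 0.5 rad and linear speed of square_blank below 0.2 m/s), for 0.2 s.
At the end, for the whole second after the job is handed in: The tall square blank is inside the keeping box (its foot within the walls and below the deck; standing or lying both do), at rest, and the flap above it is shut to within 0.1 rad (x of square_blank in the frame of keep_box between -0.078 and 0.078 m and y of square_blank in the frame of keep_box between -0.078 and 0.078 m and z of square_blank in the frame of keep_box between 0 and 0.11 m and value of joint flap below 0.1 rad and linear speed of square_blank below 0.03 m/s); the robot touches nothing.
It also fails if it takes over 32 s, if anything falls off the work surface, if the arm or the gripper's body presses on something with over 40 N, if the wrist force passes 120 N, or if a joint passes its speed limit or range.

## Robot

A 6-joint arm with a two-finger parallel gripper is mounted at the origin on the work surface. World frame = base frame: x ahead of the robot, y to its left, z up, the work surface at z = 0. Lengths are in m, angles in rad, forces in N, time in s.
With the tool pointing down it reaches from about 0.35 to 0.775 m from the base axis. Payload 7.3 kg.
Tool frame: the origin (TCP) lies midway between the tips of the shut fingers; the grasp point (between the pads) lies 19 mm behind it (robot.tcp_to_grasp is the distance from the TCP to the grasp point, in m); z points along the fingers, y is the line along which they close (so a half turn about z gives the same grasp; the last joint's range is limited). The gripper opens to 92 mm and grips with 3 to 60 N. Pads are 19 mm wide; open, the fingers measure 130 mm over their backs; the gripper's body (75 mm by 190 mm) begins 47 mm behind the grasp point.
Start: joints at [-1.406, 0.342, 1.524, -0, 1.275, -0.146], TCP at [0.161, -0.5, 0.198] pointing down, gripper open.
Joint ranges: [-2.53, 2.53], [-0.77, 2.02], [0.04, 2.7], [-1, 4.14], [0.28, 2.66], [-3.11, 3.11]. Speed limits (rad/s): [2.57, 2.57, 3.14, 3.14, 3.14, 3.14].

## Interface

Orientations are given as [roll, pitch, yaw] about the fixed x, y, z axes, in that order (R = Rz(yaw) Ry(pitch) Rx(roll)).
In Python, from cell import readout, cams, ticket, robot gives the robot as it stands. The module is installed in compiled form; this text tells all that it offers.
- The arm moves only by the tool jog_arm, never from a script. Its argument "plan" is a list of rows, each a list of 5 numbers: the shift along the world's x, y, z each as a share of 0.08 m, from -1 to 1, then the turn about the world's z as a share of 90 degrees, from -1 to 1, then the opening, from -1 (shut) to 1 (fully open). A call has 1 to 12 rows; each row is the pose to reach, as a shift and turn from the pose commanded when the call began; what a row does not reach only later rows make up. A row lasts 1/10 s, in which the tool goes at most 50 mm and 8.59 degrees, less where a joint would pass 70% of its speed; a pose out of reach is approached as far as the arm can. A call with a number of a shift or a turn outside -1 to 1 is refused whole. A call with a gripper value outside its range is refused whole. The fingers move at their own pace and stop on an object; "squeeze" is the grip in N (left out, the last holds). Time passes only in rows, so rows that repeat a pose let the fingers close. It gives the time, the measured TCP pose, the force, the opening and the grip force at its end, in the units of the state.
- readout.observe(): the state, without advancing time (a new reading comes with each control period).
- cams.read_camera(name): name is "scene" or "top" or "wrist"; returns the picture (400x640x3 uint8, blue, green, red); there is no depth.
- cams.calibration(name): a dict with "K" (3x3 intrinsics, pixels), "world_from_camera" (4x4, takes a point from camera to world coordinates). Camera axes: x right, y down, z forward; pixel columns grow to the right and rows downward; lengths in m; the calibration is good to about 2 mm. A picture is of the moment at which its call begins: read the wrist's pose just before it. calibration takes no time and is no camera call; for the wrist camera it gives the pose at the moment of the call.
- ticket.hand_in(): hands the job in; it is judged then, once.
The state is a dict: "time": time; "qpos": joint angles; "qvel": joint speeds; "joint_efforts": joint torques, N m; "tool_pos": TCP position; "tool_rot": TCP orientation; "contact_force": force on the tool from outside, world axes, zero at the start; "torque": the same for the moment, N m; "opening": finger opening in m; "grip_force": force on a finger pad.
Only numpy, scipy, OpenCV 4.12 (cv2) and the standard library are available. Lean on these libraries where they do the work, as an engineer would, in place of code of your own. Each camera call takes 0.05 s, during which the arm holds its last target. There are 200 camera calls.

## Working session

There is one attempt and no reset: what is moved stays moved. The work goes in short steps, Python scripts to look and compute and a tool call to move; the robot and the scene stay as the last step left them, time stands still between calls to the robot, and variables do not carry over. Pictures are saved under pics/ and viewed, at most 10 in all, crops included, and the job is handed in when it is done.

Besides the shell and the picture viewer there is one more tool, called after "Call:" as name(argument=value, ...), one argument or row to a line, values as JSON. jog_arm: Moves the arm, as the interface text tells. Shift numbers are shares of 0.08 m and turn numbers shares of 90 degrees, none past 1 either way. Its arguments: {"type":"object","properties":{"plan":{"type":"array"},"squeeze":{"type":"number"}},"required":["plan"]}

```bash
mkdir -p pics; cat > h.py <<'E'
import numpy as np,cv2
from cell import readout,cams,ticket,robot
def ray(n,u,v,z):
    c=cams.calibration(n);T=np.array(c["world_from_camera"]);d=T[:3,:3]@np.linalg.inv(c["K"])@[u,v,1]
    return T[:3,3]+d*(z-T[2,3])/d[2]
def proj(n,p):
    c=cams.calibration(n);q=np.linalg.inv(c["world_from_camera"])@[*p,1];q=np.array(c["K"])@q[:3];return q[:2]/q[2]
E
python3 - <<'E'
from h import *
for n in("scene","top"): cv2.imwrite(f"pics/{n}.png",cams.read_camera(n)); c=cams.calibration(n); print(np.round(c["K"],1).tolist(),np.round(c["world_from_camera"],3).tolist())
s=readout.observe();print(s["tool_pos"],s["tool_rot"],s["opening"])
E
```

```text
[[396.2, 0.0, 319.1], [0.0, 396.2, 198.3], [0.0, 0.0, 1.0]] [[-0.993, -0.111, 0.036, 0.504], [-0.116, 0.943, -0.311, 0.267], [0.001, -0.313, -0.95, 0.85], [0.0, 0.0, 0.0, 1.0]]
[[420.1, 0.0, 325.0], [0.0, 420.1, 197.3], [0.0, 0.0, 1.0]] [[0.002, -0.993, 0.115, 0.427], [-1.0, -0.003, -0.009, 0.007], [0.009, -0.115, -0.993, 1.044], [0.0, 0.0, 0.0, 1.0]]
[ 0.16051097 -0.49943492  0.19720333] [-3.14020068e+00 -2.03655687e-04  3.10812748e-01] 0.0916790230886386
```

View pics/scene.png

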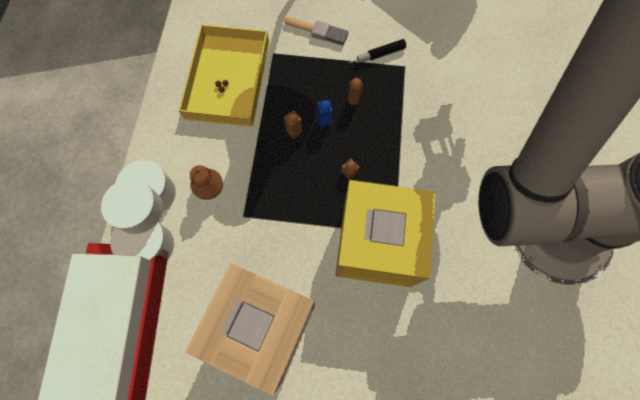

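View pics/top.png

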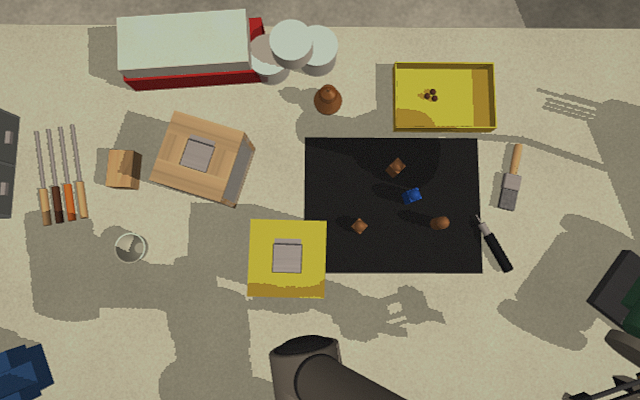

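The top view shows brown pieces near (396,167), (360,226) and (440,223), with the blue one at (413,195). The wooden box's flap is near (197,154). I'll enlarge these areas.

```bash
python3 - <<'E'
from h import *
t=cv2.imread("pics/top.png");s=cv2.imread("pics/scene.png")
a=cv2.resize(t[145:245,340:465],None,fx=6,fy=6,interpolation=2)[:600]
cv2.imwrite("pics/c1.png",a)
cv2.imwrite("pics/c2.png",cv2.resize(t[105:210,145:260],None,fx=5,fy=5,interpolation=2))
cv2.imwrite("pics/c3.png",cv2.resize(s[70:190,270:380],None,fx=5,fy=5,interpolation=2))
E
```

```text
(no output)
```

View pics/c1.png

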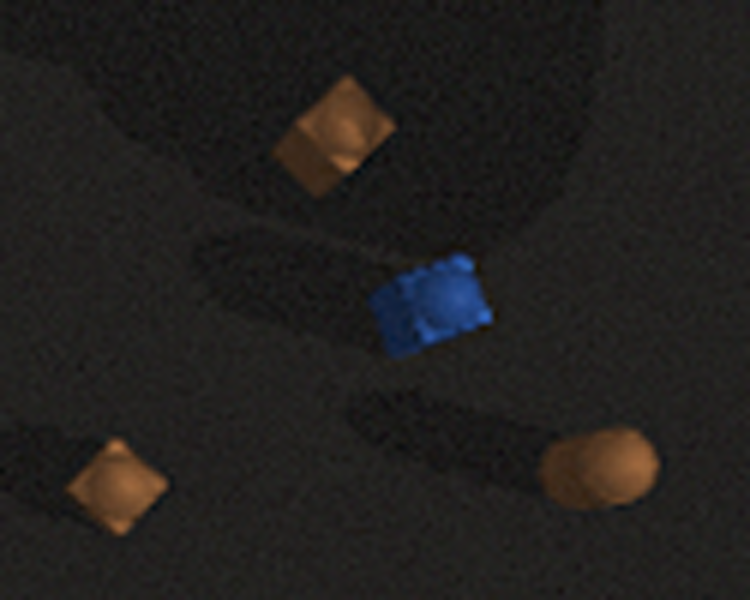

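View pics/c2.png

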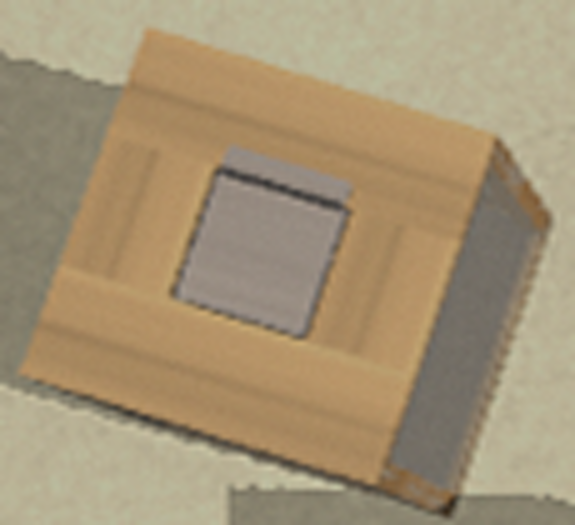

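View pics/c3.png

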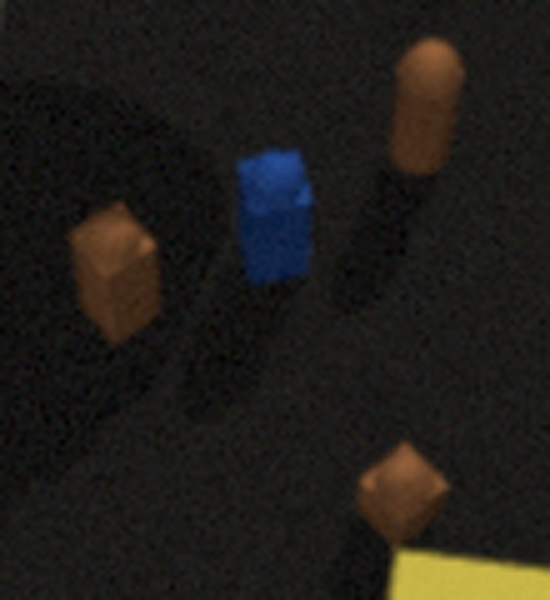

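The tall square one is the piece at c1 (346,125), because its long sides show in both views. The one at c1 (118,487) is the short one. Next I'll compute positions and cross-check them between the two cameras.

```bash
python3 - <<'E'
from h import *
f=lambda pts,k,o:[(np.array(p)+.5)/k-.5+np.array(o) for p in pts]
def quad(n,ps,z):
    P=np.array([ray(n,*p,z)[:2] for p in ps]);c=P.mean(0);e=np.roll(P,-1,0)-P
    print(n,"centre",c.round(4),"sides",np.linalg.norm(e,axis=1).round(4),"ang%90",(np.degrees(np.arctan2(e[:,1],e[:,0]))%90).round(1));return c
c=quad("top",f([(347,73),(397,127),(346,175),(297,125)],6,(340,145)),.066)
d=quad("top",f([(118,437),(168,487),(120,535),(70,490)],6,(340,145)),.034)
p1=f([(320,198),(273,150)],6,(340,145));P=np.array([ray("top",*p,0) for p in p1]);print("foot edge",P.round(4).tolist())
print("scene tall",quad("scene",f([(122,203),(157,245),(115,275),(70,238)],5,(270,70)),.066))
print("proj tall top/foot in c3",[((proj("scene",[*c,z])-[270,70])*5).round() for z in(.08,0)])
print("proj short top, c3",[((proj("scene",[*d,z])-[270,70])*5).round() for z in(.048,0)])
b=quad("top",f([(147,28),(495,135),(380,487),(22,375)],5,(145,105)),.157)
g=quad("top",f([(220,172),(348,209),(305,336),(175,296)],5,(145,105)),.157)
quad("scene",[(236,265),(314,304),(271,393),(187,350)],.157)
print("flap-box",g-b)
E
```

```text
top centre [ 0.6172 -0.173 ] sides [0.029  0.0281 0.0275 0.0291] ang%90 [41.9 43.2 43.7 46.2]
top centre [ 0.4757 -0.085 ] sides [0.0282 0.0273 0.0268 0.0288] ang%90 [44.9 44.8 48.  47.7]
foot edge [[0.5988, -0.1733, 0.0], [0.6192, -0.1539, 0.0]]
scene centre [ 0.6135 -0.1713] sides [0.0266 0.0238 0.0276 0.029 ] ang%90 [43.7 45.9 54.6 44.5]
scene tall [ 0.61350564 -0.17132931]
proj tall top/foot in c3 [array([104., 218.]), array([115., 304.])]
proj short top, c3 [array([401., 464.]), array([393., 506.])]
top centre [0.6193 0.2739] sides [0.159  0.1595 0.1606 0.1594] ang%90 [72.9 73.7 72.8 73.1]
top centre [0.6199 0.2736] sides [0.0578 0.0578 0.0586 0.0569] ang%90 [73.9 73.4 73.  72.6]
scene centre [0.6142 0.2755] sides [0.1513 0.1522 0.1535 0.1556] ang%90 [70.9 70.3 72.2 69.6]
flap-box [ 0.00059938 -0.00033277]
```

The positions check out, with side lengths matching 28 mm and 160 mm. The blank is at (0.617, -0.173) with yaw 43.7°. The slot is at (0.6195, 0.2738) with axes at 73.1° mod 90. I'll approach now.

Call:
jog_arm(
  plan=[
    [0.32, 0.23, 0, 0.016, 0.3],
    [0.64, 0.45, 0, 0.032, 0.3],
    [0.95, 0.68, 0, 0.048, 0.3],
  ],
  squeeze=15,
)

```text
time: 0.4
tool_pos: [0.2371, -0.4447, 0.1974]
tool_rot: [-3.141, -0.0, 0.386]
contact_force: [-0.3, -0.7, -0.4]
opening: 0.0724
grip_force: 0.0
```

Call:
jog_arm(
  plan=[
    [0.32, 0.23, 0, 0.016, 0.3],
    [0.64, 0.45, 0, 0.032, 0.3],
    [0.95, 0.68, 0, 0.048, 0.3],
  ],
)

```text
time: 0.7
tool_pos: [0.3134, -0.3901, 0.1975]
tool_rot: [-3.141, 0.0, 0.463]
contact_force: [0.6, -0.4, 0.7]
opening: 0.0596
grip_force: 0.0
```

Call:
jog_arm(
  plan=[
    [0.32, 0.23, 0, 0.016, 0.3],
    [0.64, 0.45, 0, 0.032, 0.3],
    [0.95, 0.68, 0, 0.048, 0.3],
  ],
)

```text
time: 1.0
tool_pos: [0.3894, -0.3356, 0.1975]
tool_rot: [-3.141, 0.0, 0.538]
contact_force: [0.6, -0.8, -0.3]
opening: 0.0596
grip_force: 0.0
```

Call:
jog_arm(
  plan=[
    [0.32, 0.23, 0, 0.016, 0.3],
    [0.64, 0.45, 0, 0.032, 0.3],
    [0.95, 0.68, 0, 0.048, 0.3],
  ],
)

```text
time: 1.3
tool_pos: [0.4654, -0.2813, 0.1975]
tool_rot: [-3.141, 0.0, 0.613]
contact_force: [-0.1, -0.7, 0.2]
opening: 0.0594
grip_force: 0.0
```

Call:
jog_arm(
  plan=[
    [0.32, 0.23, 0, 0.016, 0.3],
    [0.64, 0.45, 0, 0.032, 0.3],
    [0.95, 0.68, 0, 0.048, 0.3],
    [0.95, 0.68, 0, 0.048, 0.3],
    [0.95, 0.68, 0, 0.048, 0.3],
  ],
)

```text
time: 1.8
tool_pos: [0.5404, -0.2274, 0.1971]
tool_rot: [-3.14, 0.001, 0.689]
contact_force: [0.2, -0.6, -0.3]
opening: 0.0598
grip_force: 0.0
```

Call:
jog_arm(
  plan=[
    [0.4, 0.3, 0, 0.02, 0.3],
    [0.8, 0.6, -0.2, 0.04, 0.3],
    [0.958, 0.68, -0.5, 0.047, 0.3],
    [0.958, 0.68, -0.5, 0.047, 0.3],
    [0.958, 0.68, -0.5, 0.047, 0.3],
  ],
)

```text
time: 2.3
tool_pos: [0.6161, -0.1744, 0.1576]
tool_rot: [-3.14, 0.001, 0.76]
contact_force: [0.2, 0.6, 1.2]
opening: 0.0596
grip_force: 0.0
```

```bash
python3 - <<'E'
from h import *
im=cams.read_camera("wrist"); s=readout.observe();print(s["tool_pos"],s["tool_rot"])
for z in(.066,.08):print(z,proj("wrist",[.617,-.173,z]).round(1))
a=np.radians(43.7);R=np.array([[np.cos(a),-np.sin(a)],[np.sin(a),np.cos(a)]])
for k in[(1,1),(-1,1),(-1,-1),(1,-1)]:
    q=R@(np.array(k)*.014)+[.617,-.173];u=proj("wrist",[*q,.066]);print(u.round(1));cv2.circle(im,tuple(int(t) for t in u.round()),2,(0,255,0),-1)
cv2.imwrite("pics/w1.png",im)
E
```

```text
[ 0.61644107 -0.17482357  0.15869563] [3.14100376e+00 3.59060645e-04 7.59874890e-01]
0.066 [320.3 195.3]
0.08 [320.3 198.5]
[306.5 181.9]
[306.9 208.5]
[333.8 208.4]
[334.1 181.8]
```

View pics/w1.png

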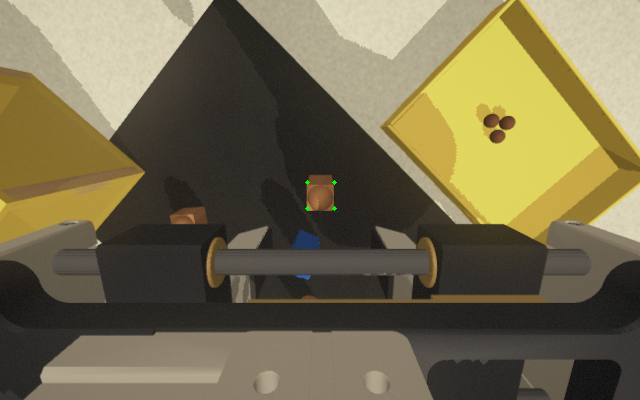

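The projected square (corners at about 306–334, 182–208) sits on the blank's shoulders, and the fingers straddle column 320. I'll descend and grip.

Call:
jog_arm(
  plan=[
    [0.01, 0.02, -0.4, 0, 0.3],
    [0.01, 0.02, -0.8, 0, 0.3],
    [0.01, 0.02, -1, 0, 0.3],
  ],
)

```text
time: 2.65
tool_pos: [0.6164, -0.173, 0.077]
tool_rot: [-3.141, 0.001, 0.76]
contact_force: [-0.0, -0.1, -0.9]
opening: 0.0598
grip_force: 0.0
```

Call:
jog_arm(
  plan=[
    [0, 0, -0.2, 0, 0.3],
    [0, 0, -0.39, 0, 0.3],
    [0, 0, -0.39, 0, 0.3],
    [0, 0, -0.39, 0, 0.3],
  ],
)

```text
time: 3.05
tool_pos: [0.6181, -0.1731, 0.0482]
tool_rot: [3.14, -0.001, 0.76]
contact_force: [-0.0, -1.0, -0.6]
opening: 0.0597
grip_force: 0.0
```

Call:
jog_arm(
  plan=[
    [0, 0, 0, 0, -1],
    [0, 0, 0, 0, -1],
    [0, 0, 0, 0, -1],
    [0, 0, 0, 0, -1],
    [0, 0, 0, 0, -1],
    [0, 0, 0, 0, -1],
    [0, 0, 0, 0, -1],
    [0, 0, 0, 0, -1],
  ],
  squeeze=15,
)

```text
time: 3.85
tool_pos: [0.6186, -0.172, 0.0477]
tool_rot: [3.14, -0.001, 0.762]
contact_force: [-0.3, 0.7, 6.5]
opening: 0.0139
grip_force: 12.2
```

The opening is 14 mm instead of 28, so something is wrong. I'll look.

```bash
python3 - <<'E'
from h import *
s=readout.observe();print(s["opening"],s["grip_force"],s["tool_pos"],s["contact_force"])
w=cams.read_camera("wrist");im=cams.read_camera("scene");t=cams.read_camera("top")
u=proj("scene",[.617,-.173,.05]).astype(int);v=proj("top",[.617,-.173,.05]).astype(int);print(u,v)
c=lambda i,p:cv2.resize(i[max(0,p[1]-50):p[1]+50,p[0]-65:p[0]+65],(390,300),interpolation=2)
o=np.zeros((600,790,3),np.uint8);o[:300,:390]=c(im,u);o[:300,400:]=c(t,v);o[300:,:480]=cv2.resize(w,(480,300))
cv2.imwrite("pics/g1.png",o)
E
```

```text
0.013862890222080574 12.184899869353103 [ 0.61862156 -0.17200284  0.04773245] [-0.26783434  0.74200402  6.45274847]
[291 120] [396 166]
```

View pics/g1.png

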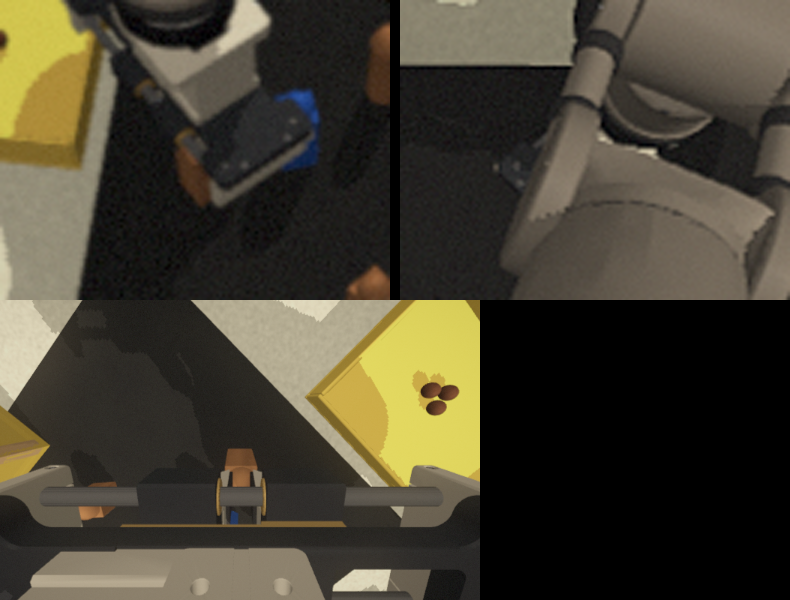

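The closed fingers seem to have the blank sitting or tilted toward the tool's +x side. I need a closer look before acting.

```bash
python3 - <<'E'
from h import *
w=cams.read_camera("wrist");im=cams.read_camera("scene")
o=np.zeros((600,800,3),np.uint8)
o[:,:400]=cv2.convertScaleAbs(cv2.resize(w[190:310,280:360],(400,600),interpolation=2),alpha=1.8)
o[:,400:]=cv2.convertScaleAbs(cv2.resize(im[90:150,275:315],(400,600),interpolation=2),alpha=1.8)
cv2.imwrite("pics/g2.png",o)
a=np.radians(43.7);R=np.array([[np.cos(a),-np.sin(a)],[np.sin(a),np.cos(a)]])
for z in(0,.066):
  for k in[(1,1),(-1,1),(-1,-1),(1,-1)]:
    q=[*(R@(np.array(k)*.014)+[.617,-.173]),z];print(z,k,((proj("wrist",q)-[280,190])*5).round(),((proj("scene",q)-[275,90])*10).round()+[400,0])
print(readout.observe()["qpos"].round(3), ((proj("wrist",readout.observe()["tool_pos"])-[280,190])*5).round())
E
```

```text
0 (1, 1) [122.  25.] [568. 482.]
0 (-1, 1) [125. 179.] [663. 419.]
0 (-1, -1) [282. 179.] [595. 335.]
0 (1, -1) [284.  25.] [500. 398.]
0.066 (1, 1) [ 92. 139.] [549. 346.]
0.066 (-1, 1) [ 97. 342.] [651. 279.]
0.066 (-1, -1) [309. 342.] [578. 191.]
0.066 (1, -1) [313. 139.] [476. 257.]
[-0.39   0.691  1.364 -0.     1.084  0.419] [206. 183.]
```

View pics/g2.png

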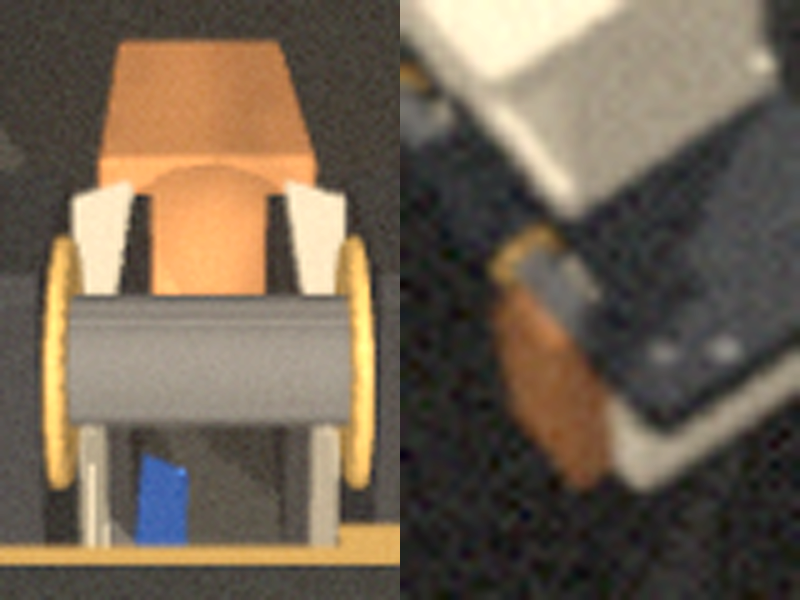

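The blank is still upright. The pads pinch its dome (14 mm wide at about 78 mm up), so the real fingertips are well above the nominal TCP. I'll check the robot's constants, then open and regrip lower.

```bash
python3 - <<'E'
from h import *
print({k:getattr(robot,k) for k in dir(robot) if not k.startswith('_')})
E
```

```text
{'IKError': <class 'cell.IKError'>, 'tcp_to_grasp': 0.0188}
```

Call:
jog_arm(
  plan=[
    [0, 0, 0, 0, 0.0],
    [0, 0, 0, 0, 0.0],
    [0, 0, 0, 0, 0.0],
    [0, 0, 0, 0, 0.0],
    [0, 0, 0, 0, 0.0],
  ],
)

```text
time: 4.6
tool_pos: [0.6179, -0.1718, 0.0463]
tool_rot: [-3.141, 0.0, 0.762]
contact_force: [-0.8, -0.3, -0.4]
opening: 0.0451
grip_force: 0.0
```

```bash
python3 - <<'E'
from h import *
c=cams.calibration("wrist");T=np.array(c["world_from_camera"]);s=readout.observe()
print(c["K"][0][0],(T[:3,3]-s["tool_pos"]).round(4),T[:3,2].round(3))
w=cams.read_camera("wrist")
o=cv2.convertScaleAbs(cv2.resize(w[170:310,240:400],(686,600),interpolation=2),alpha=1.7)
yaw=s["tool_rot"][2];X=np.array([np.cos(yaw),np.sin(yaw),0]);Y=np.array([np.sin(yaw),-np.cos(yaw),0])
for dz,col in((0,(0,255,0)),(.01,(0,255,255)),(.02,(255,255,0)),(.03,(255,0,255))):
  for sy in(-1,1):
    for sx in (-1,1):
      p=s["tool_pos"]+sx*.0095*X+sy*.0225*Y+[0,0,dz];u=(proj("wrist",p)-[240,170])*4.2857;print(dz,sx,sy,u.round());cv2.circle(o,tuple(int(t) for t in u),3,col,-1)
cv2.imwrite("pics/g3.png",o)
E
```

```text
278.90428660369764 [0.0474 0.0447 0.1873] [-0.179 -0.168 -0.969]
0 -1 -1 [213. 296.]
0 1 -1 [210. 187.]
0 -1 1 [482. 296.]
0 1 1 [485. 187.]
0.01 -1 -1 [206. 320.]
0.01 1 -1 [203. 206.]
0.01 -1 1 [489. 320.]
0.01 1 1 [492. 206.]
0.02 -1 -1 [198. 346.]
0.02 1 -1 [195. 226.]
0.02 -1 1 [496. 346.]
0.02 1 1 [500. 226.]
0.03 -1 -1 [190. 374.]
0.03 1 -1 [185. 249.]
0.03 -1 1 [505. 375.]
0.03 1 1 [509. 249.]
```

View pics/g3.png

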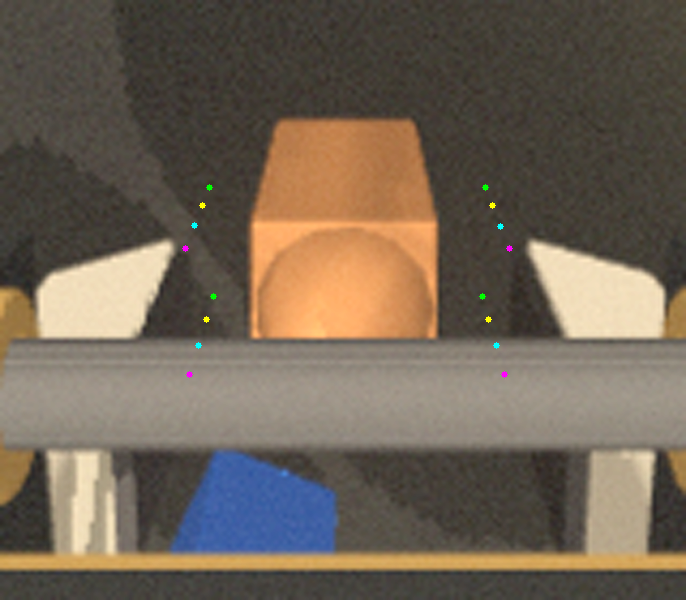

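Reference points projected from the TCP show the finger corners, at (173,240) and (528,240), about 25–30 mm behind the reported TCP. The blank is still square and centred between them. I'll go 26 mm lower, which is safe under either reading, shift slightly and regrip.

Call:
jog_arm(
  plan=[
    [-0.025, -0.025, 0, 0, 0.0],
    [-0.025, -0.025, -0.1, 0, 0.0],
    [-0.025, -0.025, -0.2, 0, 0.0],
    [-0.025, -0.025, -0.33, 0, 0.0],
    [-0.025, -0.025, -0.33, 0, 0.0],
    [-0.025, -0.025, -0.33, 0, 0.0],
  ],
)

```text
time: 5.25
tool_pos: [0.6157, -0.1737, 0.0196]
tool_rot: [-3.141, 0.001, 0.762]
contact_force: [-0.3, -0.2, 0.6]
opening: 0.0458
grip_force: 0.0
```

Call:
jog_arm(
  plan=[
    [0, 0, 0, 0, -1],
    [0, 0, 0, 0, -1],
    [0, 0, 0, 0, -1],
    [0, 0, 0, 0, -1],
    [0, 0, 0, 0, -1],
    [0, 0, 0, 0, -1],
    [0, 0, 0, 0, -1],
  ],
  squeeze=15,
)

```text
time: 5.95
tool_pos: [0.6162, -0.1739, 0.0206]
tool_rot: [3.141, -0.0, 0.762]
contact_force: [-0.0, 0.8, 3.2]
opening: 0.0282
grip_force: 14.9
```

The opening is 28.2 mm, so this is a good grip. Lifting.

Call:
jog_arm(
  plan=[
    [0, 0, 0.15, 0, -1],
    [0, 0, 0.4, 0, -1],
    [0, 0, 0.7, 0, -1],
    [0, 0, 1, 0, -1],
  ],
  squeeze=20,
)

```text
time: 6.35
tool_pos: [0.6158, -0.1738, 0.1014]
tool_rot: [-3.141, 0.0, 0.762]
contact_force: [1.0, 0.3, -0.7]
opening: 0.0278
grip_force: 19.9
```

Call:
jog_arm(
  plan=[
    [0, 0, 0.35, 0, -1],
    [0, 0, 0.7, 0, -1],
    [0, 0, 1, 0, -1],
  ],
)

```text
time: 6.65
tool_pos: [0.616, -0.1739, 0.1825]
tool_rot: [3.14, -0.0, 0.762]
contact_force: [0.2, -0.9, -1.1]
opening: 0.0277
grip_force: 19.9
```

Call:
jog_arm(
  plan=[
    [0, 0.2, 0.3, 0.02, -1],
    [0, 0.5, 0.5, 0.04, -1],
    [0, 0.75, 0.5, 0.06, -1],
    [0, 1, 0.5, 0.06, -1],
  ],
)

```text
time: 7.05
tool_pos: [0.616, -0.0931, 0.2217]
tool_rot: [3.14, -0.001, 0.857]
contact_force: [0.4, 1.0, -0.8]
opening: 0.0278
grip_force: 19.9
```

Call:
jog_arm(
  plan=[
    [0, 0.35, 0, 0.02, -1],
    [0, 0.7, 0, 0.04, -1],
    [0, 1, 0, 0.06, -1],
  ],
)

```text
time: 7.35
tool_pos: [0.6157, -0.0125, 0.2209]
tool_rot: [3.142, -0.0, 0.952]
contact_force: [-0.1, 0.1, -0.7]
opening: 0.0279
grip_force: 19.9
```

Call:
jog_arm(
  plan=[
    [0, 0.35, 0, 0.02, -1],
    [0, 0.7, 0, 0.04, -1],
    [0, 1, 0, 0.06, -1],
  ],
)

```text
time: 7.65
tool_pos: [0.6156, 0.0676, 0.2208]
tool_rot: [3.142, -0.0, 1.046]
contact_force: [0.8, 0.3, -0.9]
opening: 0.0283
grip_force: 19.9
```

Call:
jog_arm(
  plan=[
    [0, 0.35, 0, 0.02, -1],
    [0, 0.7, 0, 0.04, -1],
    [0, 1, 0, 0.06, -1],
  ],
)

```text
time: 7.95
tool_pos: [0.6156, 0.1475, 0.2209]
tool_rot: [3.142, -0.0, 1.14]
contact_force: [-0.2, 0.4, -0.7]
opening: 0.0278
grip_force: 19.9
```

Call:
jog_arm(
  plan=[
    [0, 0.3, 0, 0.02, -1],
    [0, 0.6, 0, 0.04, -1],
    [0, 0.9, 0, 0.06, -1],
    [0, 1, 0, 0.06, -1],
    [0, 1, 0, 0.06, -1],
  ],
)

```text
time: 8.45
tool_pos: [0.6157, 0.2269, 0.2204]
tool_rot: [-3.142, 0.0, 1.234]
contact_force: [0.4, 0.4, -0.8]
opening: 0.028
grip_force: 19.9
```

Call:
jog_arm(
  plan=[
    [0.02, 0.3, 0, 0.01, -1],
    [0.048, 0.586, 0, 0.027, -1],
    [0.048, 0.586, 0, 0.027, -1],
    [0.048, 0.586, 0, 0.027, -1],
  ],
)

```text
time: 8.85
tool_pos: [0.62, 0.2718, 0.2201]
tool_rot: [3.142, 0.001, 1.274]
contact_force: [-0.1, -1.0, -0.7]
opening: 0.0279
grip_force: 19.9
```

```bash
python3 - <<'E'
from h import *
s=readout.observe();print(s["tool_pos"],s["tool_rot"])
a=np.radians(73.1);R=np.array([[np.cos(a),-np.sin(a)],[np.sin(a),np.cos(a)]])
w=cams.read_camera("wrist");im=cams.read_camera("scene")
K=[(1,1),(-1,1),(-1,-1),(1,-1)]
def dr(n,i,z,h,c0,col):
    for k in K:
        u=proj(n,[*(R@(np.array(k)*h)+c0),z]);cv2.circle(i,tuple(int(t) for t in u.round()),1,col,-1)
b=np.array([.6195,.2738]);f=s["tool_pos"][2]-.0205
for n,i in(("wrist",w),("scene",im)):
    dr(n,i,.157,.08,b,(0,0,255));dr(n,i,.157,.029,b,(0,255,255));dr(n,i,f,.014,b,(0,255,0));dr(n,i,f+.066,.014,b,(255,255,0))
o=np.zeros((600,800,3),np.uint8);o[:,:400]=cv2.resize(w[100:310,250:390],(400,600),interpolation=2)
o[:,400:]=cv2.resize(im[220:400,190:310],(400,600),interpolation=2);cv2.imwrite("pics/b1.png",o)
E
```

```text
[0.61997194 0.27177927 0.22014951] [3.14150547e+00 1.02143670e-03 1.27406291e+00]
```

View pics/b1.png

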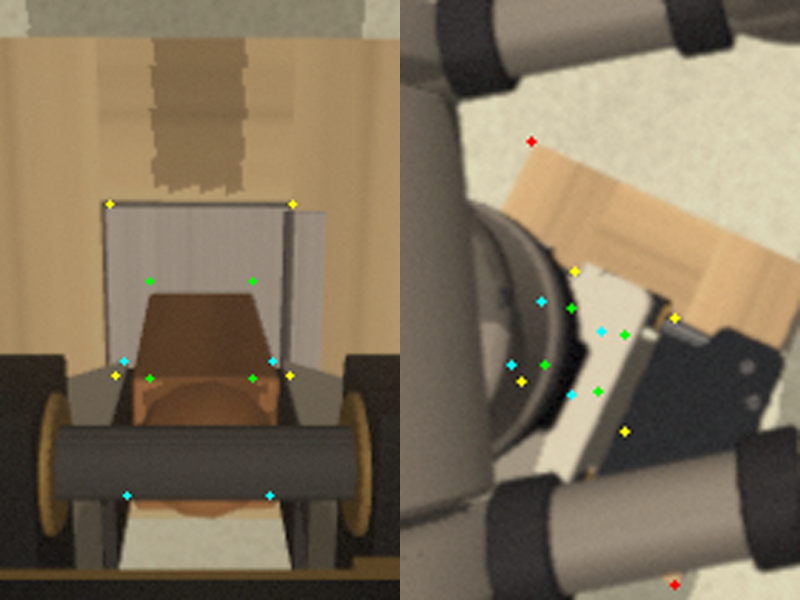

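The blank hangs upright and square. Its foot edge (150–250, row 293) is about 3 mm short of the prediction along tool x, and the flap outline fits. I'll shift 3 mm and push down 80 mm, which puts the foot about 37 mm below the deck, then pause.

Call:
jog_arm(
  plan=[
    [0.01, 0.035, -0.1, 0, -1],
    [0.01, 0.035, -0.25, 0, -1],
    [0.01, 0.035, -0.4, 0, -1],
    [0.01, 0.035, -0.55, 0, -1],
    [0.01, 0.035, -0.65, 0, -1],
  ],
)

```text
time: 9.45
tool_pos: [0.6201, 0.2755, 0.1662]
tool_rot: [-3.14, 0.001, 1.275]
contact_force: [-0.5, -0.7, -0.2]
opening: 0.0278
grip_force: 19.9
```

Call:
jog_arm(
  plan=[
    [0, 0, -0.1, 0, -1],
    [0, 0, -0.2, 0, -1],
    [0, 0, -0.35, 0, -1],
    [0, 0, -0.35, 0, -1],
    [0, 0, -0.35, 0, -1],
    [0, 0, -0.35, 0, -1],
    [0, 0, -0.35, 0, -1],
    [0, 0, -0.35, 0, -1],
    [0, 0, -0.35, 0, -1],
  ],
)

```text
time: 10.35
tool_pos: [0.6208, 0.2759, 0.1406]
tool_rot: [3.141, -0.0, 1.275]
contact_force: [0.1, -0.3, -0.8]
opening: 0.0275
grip_force: 19.9
```

There's no deck contact and the blank is held in the opening. Releasing.

Call:
jog_arm(
  plan=[
    [0, 0, 0, 0, 0.3],
    [0, 0, 0, 0, 0.3],
    [0, 0, 0, 0, 0.3],
    [0, 0, 0, 0, 0.3],
    [0, 0, 0, 0, 0.3],
    [0, 0, 0, 0, 0.3],
    [0, 0, 0, 0, 0.3],
    [0, 0, 0, 0, 0.3],
  ],
)

```text
time: 11.15
tool_pos: [0.6207, 0.2758, 0.1402]
tool_rot: [3.141, 0.0, 1.275]
contact_force: [-0.3, -0.4, -0.8]
opening: 0.0593
grip_force: 0.0
```

Call:
jog_arm(
  plan=[
    [0, 0, 0.3, 0, 0.3],
    [0, 0, 0.7, 0, 0.3],
    [0, 0, 1, 0, 0.3],
  ],
)

```text
time: 11.45
tool_pos: [0.6209, 0.2759, 0.2221]
tool_rot: [3.14, -0.001, 1.275]
contact_force: [0.1, 0.0, 0.2]
opening: 0.06
grip_force: 0.0
```

Call:
jog_arm(
  plan=[
    [-0.3, -0.4, 0.3, 0, 0.3],
    [-0.5, -0.8, 0.5, 0, 0.3],
    [-0.5, -1, 0.5, 0, 0.3],
  ],
)

```text
time: 11.75
tool_pos: [0.5804, 0.1944, 0.2638]
tool_rot: [3.137, -0.002, 1.275]
contact_force: [0.2, -0.4, 0.9]
opening: 0.0592
grip_force: 0.0
```

Call:
jog_arm(
  plan=[
    [0, -0.4, 0, 0, 0.3],
    [0, -0.8, 0, 0, 0.3],
    [0, -1, 0, 0, 0.3],
  ],
)

```text
time: 12.05
tool_pos: [0.5808, 0.1136, 0.2597]
tool_rot: [-3.141, 0.001, 1.273]
contact_force: [-0.0, 0.3, 0.1]
opening: 0.0599
grip_force: 0.0
```

Call:
jog_arm(
  plan=[
    [0, -0.4, 0, 0, 0.3],
    [0, -0.8, 0, 0, 0.3],
    [0, -1, 0, 0, 0.3],
    [0, -1, 0, 0, 0.3],
    [0, -1, 0, 0, 0.3],
  ],
)

```text
time: 12.55
tool_pos: [0.5808, 0.0366, 0.26]
tool_rot: [-3.141, -0.001, 1.275]
contact_force: [0.5, 0.5, 0.2]
opening: 0.0595
grip_force: 0.0
```

```bash
python3 - <<'E'
from h import *
t=cams.read_camera("top");s=cams.read_camera("scene");o0=cv2.imread("pics/top.png")
print(readout.observe()["time"],readout.observe()["contact_force"])
print("flap region diff",np.abs(t[138:172,180:214].astype(int)-o0[138:172,180:214]).mean())
o=np.zeros((600,800,3),np.uint8);o[:,:400]=cv2.resize(t[100:220,160:240],(400,600),interpolation=2);o[:,400:]=cv2.resize(s[250:400,185:285],(400,600),interpolation=2)
cv2.imwrite("pics/end.png",o)
E
```

```text
12.65 [0.48762423 1.64105234 0.07581127]
flap region diff 25.370818915801614
```

View pics/end.png

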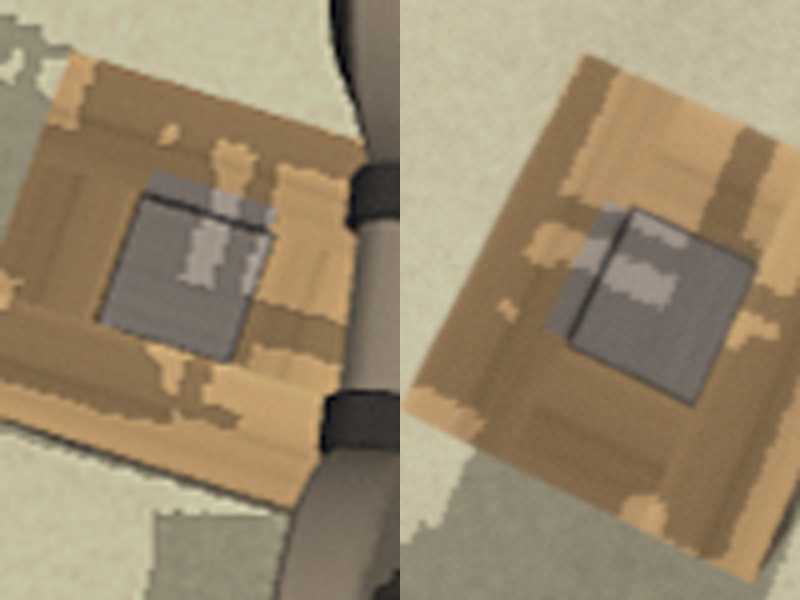

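The flap is flush and shut, with its outline corners at (145,195), (272,232), (232,360) and (100,322). The deck is empty and the arm is clear, so I'm handing in.

```bash
python3 -c "
from cell import ticket
print(ticket.hand_in())"
```

```text
the job is handed in; nothing more can be done
None
```

I pushed the tall square blank down through the flap, held it there about 0.5 s and let it go. The last pictures show the flap shut and the deck empty, and the job is handed in (no verdict came back). The blank wasn't seen inside the box; my first grip pinched its dome, so I regripped lower; and I viewed 11 pictures, one over the limit of 10.

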